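# Take off the carbonator's filler cap of unknown thread hand

### The job

The red filler cap on the drinks stall's steel carbonator must come off for a refill, but nobody knows whether its quarter-turn thread is right- or left-handed. Take the cap by its grip bar, find out by trying which way it does not come up against a stop, turn it about a quarter turn that way while it is still down on its neck, then lift it off and finish holding it in the gripper, upright and still, some 8 cm above where it sat, clear of everything. Leave the olive jar, the yellow sauce bottle and the blue cup standing where they are.

Things in the scene. Friction and masses are not known exactly. Their poses are not given: they have to be found in the camera images.
- carbonator: Fixed low stainless-steel box, 240 mm (its x) by 340 mm (its y) by 90 mm high, standing on the counter; it never moves. Origin: centre of its underside; z up. On its top the cap's neck stands at its (0, +80 mm); a grey dome, 92 mm across and 52 mm high, stands at its (0, -80 mm) and is not used.
- cap_grip (a point): Loose red filler cap, 0.1 to 0.2 kg, seated on its neck. Point: centre of its grip bar, 58 mm long (cap's x), 18 wide (y), 24 high (z), on a stem 18 mm across and 18 high over a disc 68 mm across; the disc's top is 30 mm below the point, the skirt's lower edge 56 mm below. z: cap's axis, up. Seated, the point is 151 mm above the counter and the cap's x lies along the box's x within 0.06 rad.
- port (a point): Fixed: foot of the cap's neck, on the box's top. The neck is 26 mm high. Lugs in the cap catch under its rim: unturned, the cap lifts only 3 mm. One way (hidden, changes from start to start) the cap meets a hard stop after 0.1 to 0.3 rad; the other way it turns easily, without rising, and at 1.0 to 2.1 rad from its start lifts straight off.
- olive_jar_mid (a point): Bystander: glass-green jar with white lid, 84 mm across, 140 mm high, loose on the counter beside the box's dome end; point half-way up.
- sauce_bottle_mid (a point): Bystander: yellow sauce bottle, 56 mm across, 165 mm high, loose on the counter beside the box's cap end; point 80 mm above its foot.
- cup_mid (a point): Bystander: open blue cup, 68 mm across, 70 mm high, loose on the counter on the robot's side of the box; point half-way up.
Mind the look-alikes: they are no part of the job. There is more than one size of the part that bears cap_grip; the job needs the largest.

How it is judged (in metres and radians):
On the way:
1. the cap is turned by more than 0.7 rad while still down on its neck (angle between the x axis of cap_grip and the x axis of carbonator, either way round above 0.7 rad and height (world z) of cap_grip below 0.163 m and y of cap_grip in the frame of carbonator between 0.07 and 0.09 m), for 0.1 s.
At the end, for the whole second after the job is handed in: The gripper holds the cap (fingers press on it with more than 3 N), its grip bar's centre more than 60 mm above where it sat (over 211 mm above the counter), its axis within 0.3 rad of vertical, slower than 0.03 m/s, touching neither the carbonator nor a bystander (height (world z) of cap_grip above 0.211 m and angle between cap_grip's own z axis and vertical below 0.3 rad and contact force between the fingers and cap above 3 N and linear speed of cap below 0.03 m/s and contact force between cap and carbonator below 0.2 N and contact force between cap and olive_jar below 0.2 N and contact force between cap and sauce_bottle below 0.2 N and contact force between cap and cup below 0.2 N); the arm keeps its last pose, push and grip.
It fails at once if the olive jar is moved by more than 30 mm or tipped (distance of olive_jar_mid from where it was at the start of the episode above 0.03 m or angle between olive_jar_mid's own z axis and vertical above 0.4 rad).
It fails at once if the sauce bottle is moved by more than 30 mm or tipped (distance of sauce_bottle_mid from where it was at the start of the episode above 0.03 m or angle between sauce_bottle_mid's own z axis and vertical above 0.4 rad).
It fails at once if the cup is moved by more than 30 mm or tipped (distance of cup_mid from where it was at the start of the episode above 0.03 m or angle between cup_mid's own z axis and vertical above 0.4 rad).
It also fails if it takes over 40 s, if anything falls off the work surface, if the arm or the gripper's body presses on something with over 40 N, if the wrist force passes 120 N, or if a joint passes its speed limit or range.

### The arm

A 7-joint arm with a two-finger parallel gripper is mounted at the origin on the work surface. World frame = base frame: x ahead of the robot, y to its left, z up, the work surface at z = 0. Lengths are in mm, angles in rad, forces in N, time in s.
With the tool pointing down it reaches from about 400 to 875 mm from the base axis. Payload 4.4 kg.
Tool frame: the origin (TCP) lies at the very end of the fingers, on their centre line; the grasp point (between the pads) lies 19 mm behind it; z points along the fingers, y is the direction in which the jaws open and shut (so a half turn about z gives the same grasp; the last joint's range is limited). The gripper opens to 85 mm and grips with 20 to 120 N. Pads are 22 mm wide; open, the fingers measure 114 mm over their backs; the gripper's body (76 mm by 85 mm) begins 54 mm behind the grasp point. The pads swing forward as they close: fully open they stand 13 mm farther back than shut.
Start: joints at [-1.391, 0.628, 0.038, 1.517, -0.027, 0.996, -0.02], TCP at [158.141, 630.483, 231.313] pointing down, gripper open.
Joint ranges: [-3.06, 3.06], [-0.37, 2.12], [-1.25, 1.32], [0.18, 2.47], [-1.1, 4.24], [0.23, 1.98], [-2.94, 2.94]. Speed limits (rad/s): [2.57, 2.57, 3.14, 3.14, 3.14, 3.14, 3.14].

### API

Orientations are given as a rotation vector (axis times angle).
In Python, from bench import sensors, get_image, manip gives the robot as it stands.
- The arm moves only by the tool send_rows, never from a script. Its argument "commands" is a list of rows, each a list of 5 numbers: the closure, from 0 (fully open) to 1 (shut), then the shift along the tool's x, y, z in m, then the turn about the tool's z in degrees. A call has exactly 10 rows; each row is the pose to reach, as a shift and turn from the pose commanded when the call began, along the tool's axes at that moment; what a row does not reach only later rows make up. A row lasts 1/8 s, in which the tool goes at most 62.5 mm and 10.7 degrees, less where a joint would pass 70% of its speed; a pose out of reach is approached as far as the arm can. A call with a gripper value outside its range is refused whole. The fingers move at their own pace and stop on an object; "squeeze" is the grip in N (left out, the last holds). Time passes only in rows, so rows that repeat a pose let the fingers close, or fill a call up. It gives the time, the measured TCP pose, the force and the opening at its end, in the units of the state.
- sensors.get_obs(): the state, without advancing time (a new reading comes with each control period).
- get_image(name): name is "scene" or "top" or "wrist"; returns a dict with "pixels" (420x560x3 uint8, red, green, blue), "fx", "fy", "cx", "cy" (pixels), "origin" and "attitude" of the camera in the world. Camera axes: x right, y down, z forward; pixel columns grow to the right and rows downward; lengths in mm; the calibration is good to about 2 mm. A picture is of the moment at which its call begins. There is no depth.
- manip.finish_job(): hands the job in, once; it reports no verdict.
The state is a dict: "time": time; "joint_pos": joint angles; "qd": joint speeds; "tau": joint torques, N m; "position": TCP position; "ee_rot": TCP orientation; "wrist_force": force on the tool from outside, world axes, zero at the start; "torque": the same for the moment, N m; "width": opening from 0.0 (shut) to 1.0 (fully open).
Only numpy, scipy, OpenCV 4.12 (cv2) and the standard library are available. Lean on these libraries where they do the work, as an engineer would, in place of code of your own. Each camera call takes 0.05 s, during which the arm holds its last target.

## Working session

There is one attempt and no reset: what is moved stays moved. The work goes in short steps, Python scripts to look and compute and a tool call to move; the robot and the scene stay as the last step left them, time stands still between calls to the robot, and variables do not carry over. Pictures are saved under pics/ and viewed, and the job is handed in when it is done.

Besides the shell and the picture viewer there is one more tool, called as name([rows], argument=value, ...), one row to a line, values as JSON. send_rows: Moves the arm, as the interface text tells. Its arguments: {"type":"object","properties":{"commands":{"type":"array","items":{"type":"array","items":{"type":"number"}}},"squeeze":{"type":"number"}},"required":["commands"]}

```bash
mkdir -p pics; ls
python3 - <<'E'
from bench import sensors,get_image
import cv2
for k,v in sensors.get_obs().items(): print(k,v)
for n in("scene","top","wrist"):
    i=get_image(n); cv2.imwrite(f"pics/{n}0.png",i["pixels"][:,:,::-1]); print(n,{k:v for k,v in i.items() if k!="pixels"})
E
```

```text
pics
time 0.0
joint_pos [-1.3907935   0.62932526  0.03843907  1.51835123 -0.02701682  0.99630557
 -0.02003473]
qd [-6.28521750e-05 -2.22691793e-03 -6.94591227e-04  1.70371068e-04
  8.94327743e-04  2.46663680e-03  1.46733680e-03]
tau [-1.59402844e-04 -5.63401330e+01  1.22625522e+00 -1.93434638e+01
  1.09899830e-02  1.08120116e-02 -3.22225937e-06]
position [157.98279771 629.87329831 230.40791735]
ee_rot [-3.85171716e-01 -3.11766647e+00  2.91911806e-03]
wrist_force [ 0.17384606 -0.11816907  0.76641179]
torque [-0.05821879  0.05915961  0.00079223]
width 1.0027136790986273
scene {'fx': 398.72281911121445, 'fy': 398.72281911121445, 'cx': 283.7451196309805, 'cy': 205.28900001274977, 'origin': array([791.85972402, 464.94297644, 985.83019412]), 'attitude': array([-0.83267451, -2.75357871,  0.76637989])}
top {'fx': 451.97772875551885, 'fy': 451.97772875551885, 'cx': 278.8187156417289, 'cy': 211.1440855968268, 'origin': array([ 408.92454925,   30.33466008, 1328.20246723]), 'attitude': array([-2.21249236,  2.17366892, -0.07297382])}
wrist {'fx': 341.1168580996608, 'fy': 341.1168580996608, 'cx': 283.23983743536246, 'cy': 211.91249541904716, 'origin': array([ 90.51882428, 647.52425747, 373.58201419]), 'attitude': array([2.29379806, 1.79301459, 0.25077585])}
```

View pics/scene0.png

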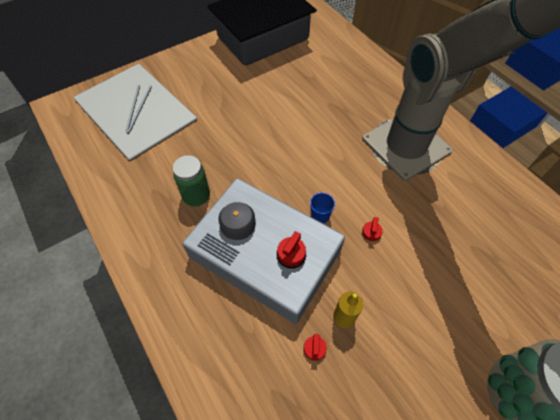

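View pics/top0.png

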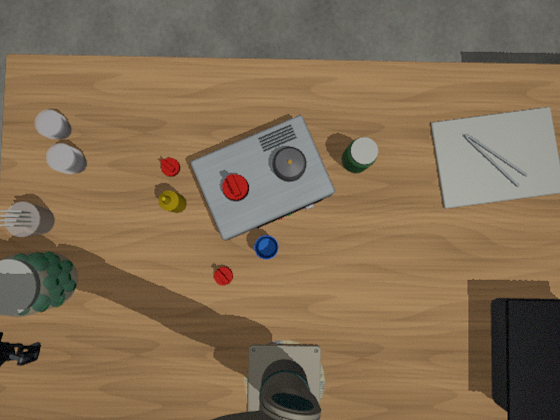

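View pics/wrist0.png

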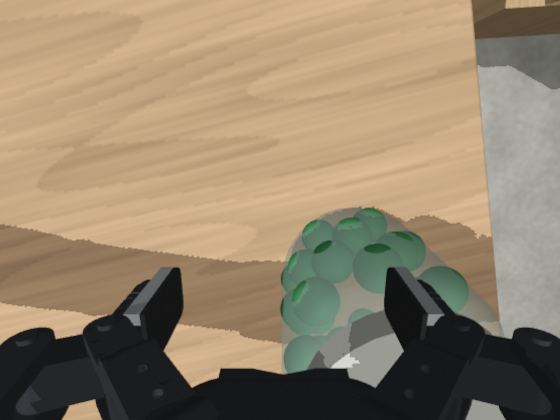

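The scene view shows the red cap on the steel box at about (292,250). The top view has the box at (262,178), the cap at (235,186), the dome at (289,163), the jar at (360,155), the bottle at (170,201) and the cup at (266,246). The two smaller red caps, at (170,166) and (223,275), are lying on the counter. I'll measure from enlarged crops.

Run:
```python
import cv2
t=cv2.imread("pics/top0.png")[100:270,140:390]; cv2.imwrite("pics/topz.png",cv2.resize(t,None,fx=3.2,fy=3.2,interpolation=cv2.INTER_CUBIC))
t=cv2.imread("pics/scene0.png")[170:330,180:380]; cv2.imwrite("pics/scenez.png",cv2.resize(t,None,fx=3.75,fy=3.75,interpolation=cv2.INTER_CUBIC))
```

```text
(no output)
```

View pics/topz.png

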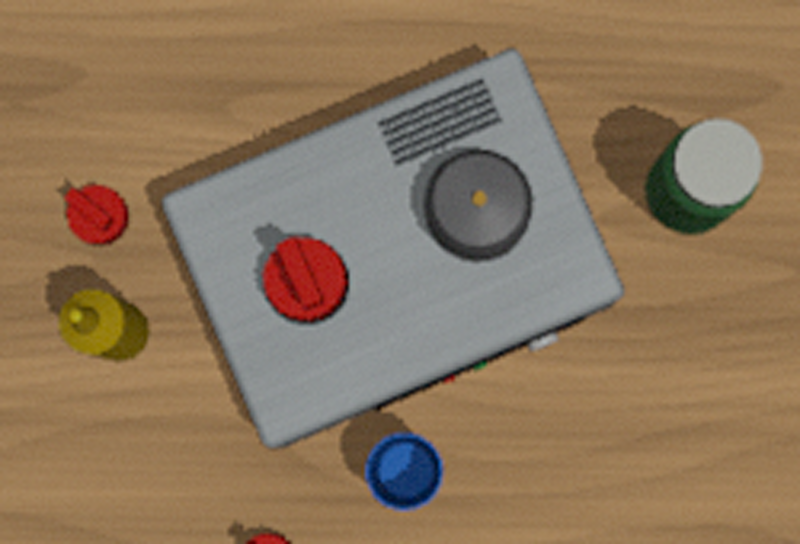

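View pics/scenez.png

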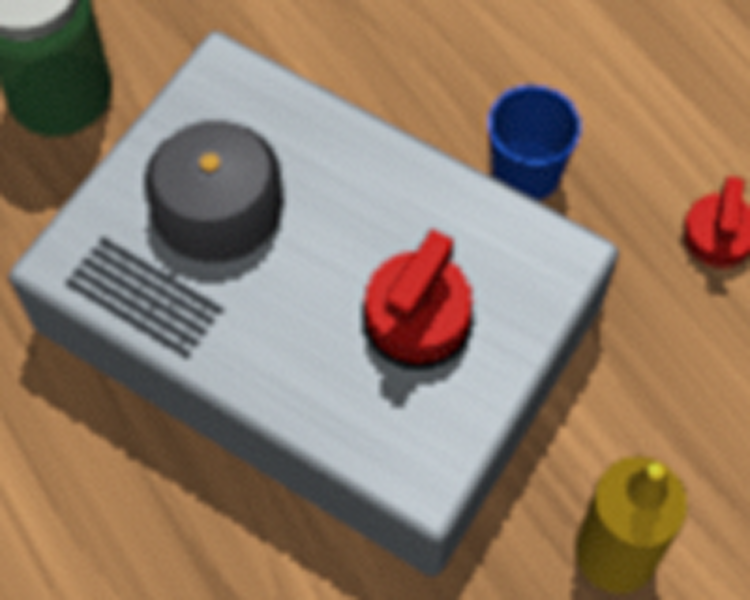

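```bash
cat > h.py <<'E'
import numpy as np
from scipy.spatial.transform import Rotation as R
CAL={'scene':dict(f=398.7228,c=(283.7451,205.289),o=[791.8597,464.943,985.8302],a=[-0.83267451,-2.75357871,0.76637989]),
'top':dict(f=451.9777,c=(278.8187,211.1441),o=[408.9245,30.3347,1328.2025],a=[-2.21249236,2.17366892,-0.07297382])}
def ray(n,u,v,z):
    k=CAL[n];d=R.from_rotvec(k['a']).apply([(u-k['c'][0])/k['f'],(v-k['c'][1])/k['f'],1]);o=np.array(k['o']);return o+d*(z-o[2])/d[2]
def proj(n,p):
    k=CAL[n];q=R.from_rotvec(k['a']).inv().apply(np.array(p)-k['o']);return q[0]/q[2]*k['f']+k['c'][0],q[1]/q[2]*k['f']+k['c'][1]
tz=lambda u,v,z:ray('top',140+(u+.5)/3.2-.5,100+(v+.5)/3.2-.5,z)
sz=lambda u,v,z:ray('scene',180+(u+.5)/3.75-.5,170+(v+.5)/3.75-.5,z)
E
python3 - <<'E'
from h import *
np.set_printoptions(precision=1,suppress=True)
C=[tz(*p,90) for p in [(514,50),(622,292),(272,446),(165,200)]]
S=[sz(*p,90) for p in [(12,275),(213,33),(617,250),(437,540)]]
for X in(C,S):
    print(np.array(X)); c=np.mean(X,0); 
    ex=((X[0]-X[1])+(X[3]-X[2])); ey=(X[3]-X[0])+(X[2]-X[1])
    print("c",c,"yaw",np.arctan2(ex[1],ex[0]),np.arctan2(ey[1],ey[0])-np.pi/2,np.linalg.norm(ex)/2,np.linalg.norm(ey)/2)
    ey/=np.linalg.norm(ey); print("port",c+80*ey)
print("disc",tz(306,279,121))
b=[tz(*p,163) for p in[(276,247),(294,238),(326,302),(303,309)]];print("bar",np.mean(b,0)); d=(b[0]+b[1]-b[2]-b[3]);print(np.arctan2(d[1],d[0]))
b=[sz(*p,163) for p in[(430,231),(454,240),(413,312),(390,298)]];print("barS",np.mean(b,0)); d=-(b[0]+b[1]-b[2]-b[3]);print(np.arctan2(d[1],d[0]))
print("jar",tz(718,163,140),"bottle",tz(95,322,120),sz(643,490,130),"cup",tz(404,470,70))
E
```

```text
[[ 752.7  -30.9   90. ]
 [ 543.1 -127.    90. ]
 [ 405.5  170.7   90. ]
 [ 615.6  268.1   90. ]]
c [579.2  70.2  90. ] yaw 0.4320366339696716 0.43123633564247754 231.06690770293682 328.46725694130055
port [545.8 142.9  90. ]
[[ 752.7  -30.    90. ]
 [ 543.4 -125.6   90. ]
 [ 407.3  176.9   90. ]
 [ 618.9  270.5   90. ]]
c [580.6  72.9  90. ] yaw 0.4225448816020637 0.42095539719790875 230.75706322002193 330.3024639358773
port [547.9 145.9  90. ]
disc [545.9 142.2 121. ]
bar [545.1 143.4 163. ]
0.45831604381292573
barS [546.3 145.1 163. ]
0.48926133641301217
jar [ 646.8 -199.4  140. ] bottle [506.6 317.9 120. ] [509.4 321.9 130. ] cup [386.7  58.1  70. ]
```

Run:
```python
from h import *
np.set_printoptions(precision=0,suppress=True)
for z in(0,100,180): print(z,ray('top',50,282,z),ray('top',75,280,z),ray('top',13,286,z),ray('scene',525,390,z),ray('scene',490,390,z))
r=R.from_rotvec([-.38517,-3.11767,.0029])
for p in([158,500,330],[250,350,330],[400,250,300],[546,143.5,260]): print(p,r.inv().apply(np.array(p)-[158.1,630.5,231.3]))
```

```text
0 [272. 685.   0.] [279. 613.   0.] [258. 792.   0.] [268. 682.   0.] [335. 637.   0.]
100 [282. 636. 100.] [289. 569. 100.] [270. 734. 100.] [321. 660. 100.] [381. 620. 100.]
180 [290. 596. 180.] [296. 534. 180.] [279. 689. 180.] [364. 642. 180.] [418. 606. 180.]
[158, 500, 330] [ -32. -127.  -98.]
[250, 350, 330] [-157. -250.  -98.]
[400, 250, 300] [-327. -310.  -68.]
[546, 143.5, 260] [-495. -378.  -28.]
```

send_rows([
  [0,-0.005,-0.02,-0.055,0],
  [0,-0.02,-0.075,-0.085,0],
  [0,-0.032,-0.127,-0.098,10],
  [0,-0.07,-0.165,-0.098,20],
  [0,-0.112,-0.207,-0.098,30],
  [0,-0.157,-0.25,-0.098,40],
  [0,-0.207,-0.27,-0.098,50],
  [0,-0.26,-0.29,-0.098,60],
  [0,-0.315,-0.31,-0.088,70],
  [0,-0.37,-0.33,-0.078,80],
], squeeze=60)

```text
time: 1.4
position: [438.0, 219.5, 309.2]
ee_rot: [-2.304, -2.135, -0.001]
wrist_force: [0.8, 1.1, -0.1]
width: 1.0
```

```bash
cat >> h.py <<'E'
def st():
    from bench import sensors
    o=sensors.get_obs(); r=R.from_rotvec(o['ee_rot']); m=r.as_matrix()
    f=lambda a:np.round(a,3)
    print('t',round(o['time'],2),'p',np.round(o['position'],1),'yaw_y',round(np.arctan2(m[1,1],m[0,1]),3),'z',f(m[:,2]),'q',f(o['joint_pos']),'F',f(o['wrist_force']),'T',f(o['torque']),'w',round(o['width'],3))
    return o,r
E
python3 -c "
from h import *
o,r=st()
print(r.inv().apply(np.array([546,143.5,240])-o['position']))"
```

```text
t 1.4 p [438.  219.5 309.2] yaw_y -0.076 z [ 0.     0.001 -1.   ] q [-0.893  0.338  0.505  1.854 -0.193  0.997 -0.383] F [ 0.84   1.062 -0.098] T [ 0.111 -0.011 -0.056] w 1.0
[-67.59488776 113.46693271  69.20511625]
```

send_rows([
  [0,-0.012,0.02,0.014,10],
  [0,-0.024,0.04,0.028,20],
  [0,-0.036,0.06,0.042,30],
  [0,-0.048,0.08,0.056,40],
  [0,-0.058,0.097,0.065,50],
  [0,-0.0676,0.1135,0.072,59.3],
  [0,-0.0676,0.1135,0.072,59.3],
  [0,-0.0676,0.1135,0.072,59.3],
  [0,-0.0676,0.1135,0.072,59.3],
  [0,-0.0676,0.1135,0.072,59.3],
])

```text
time: 2.65
position: [544.8, 145.4, 237.7]
ee_rot: [-3.056, -0.725, -0.001]
wrist_force: [-0.8, 0.5, -0.7]
width: 1.0
```

Run:
```python
from h import *
from bench import get_image
import cv2
o,r=st()
i=get_image('wrist'); cv2.imwrite('pics/w1.png',i['pixels'][:,:,::-1])
k=dict(f=i['fx'],c=(i['cx'],i['cy']),o=list(i['origin']),a=list(i['attitude'])); print(k)
import json; json.dump(k,open('w1.json','w'))
CAL['w']=k
print(proj('w',[546,143.5,163]),proj('w',[546+29*np.cos(.46),143.5+29*np.sin(.46),163]),proj('w',[546-29*np.cos(.46),143.5-29*np.sin(.46),163]))
```

```text
t 2.65 p [544.8 145.4 237.7] yaw_y -1.105 z [ 0.     0.001 -1.   ] q [-0.764  0.591  0.723  1.768 -0.468  0.961 -0.954] F [-0.799  0.494 -0.747] T [-0.05  -0.028 -0.056] w 1.0
{'f': 341.1168580996608, 'c': (283.23983743536246, 211.91249541904716), 'o': [np.float64(607.2863982660948), np.float64(177.05653357010115), np.float64(380.8009110475603)], 'a': [np.float64(2.469070183383875), np.float64(-1.5181605399791203), np.float64(-0.21429037492696676)]}
(np.float64(287.2667136406815), np.float64(223.0988480960718)) (np.float64(287.7693648624219), np.float64(180.38550053716995)) (np.float64(286.79782789809104), np.float64(262.9429364468967))
```

View pics/w1.png

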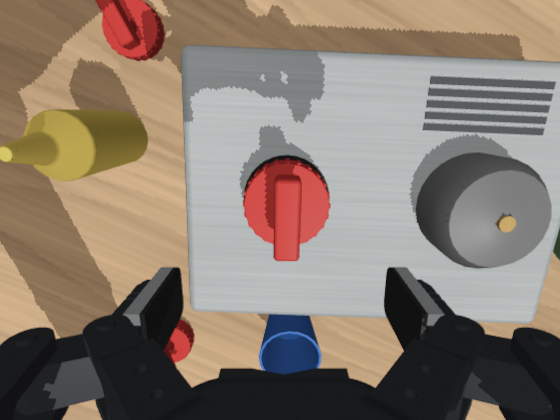

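The wrist view shows the bar lying along image columns 277–300, rows 178–260, which matches the prediction to within 3 px. I'll descend and grip.

send_rows([
  [0,0.001,0.002,0.03,0],
  [0,0.001,0.002,0.06,0],
  [0,0.001,0.002,0.085,0],
  [0,0.001,0.002,0.1,0],
  [0,0.001,0.002,0.105,0],
  [0.5,0.001,0.002,0.105,0],
  [1,0.001,0.002,0.105,0],
  [1,0.001,0.002,0.105,0],
  [1,0.001,0.002,0.105,0],
  [1,0.001,0.002,0.105,0],
], squeeze=60)

```text
time: 3.95
position: [547.2, 143.7, 132.9]
ee_rot: [-3.057, -0.723, -0.001]
wrist_force: [-1.5, 0.2, 5.4]
width: 0.203
```

Run:
```python
from h import *
st()
```

```text
t 3.95 p [547.2 143.7 132.9] yaw_y -1.106 z [ 0.001  0.001 -1.   ] q [-0.687  0.72   0.614  1.862 -0.593  0.748 -0.848] F [-1.493  0.238  5.445] T [-0.012  0.197  0.02 ] w 0.203
```

send_rows([
  [1,0,0,0,1.5],
  [1,0,0,0,3],
  [1,0,0,0,4.5],
  [1,0,0,0,6],
  [1,0,0,0,7.5],
  [1,0,0,0,9],
  [1,0,0,0,10],
  [1,0,0,0,10],
  [1,0,0,0,10],
  [1,0,0,0,10],
])

```text
time: 5.2
position: [547.9, 143.2, 132.8]
ee_rot: [3.108, 0.452, 0.003]
wrist_force: [0.8, 0.4, 4.6]
width: 0.201
```

Run:
```python
from h import *
st()
```

```text
t 5.2 p [547.9 143.2 132.8] yaw_y -1.282 z [ 0.002 -0.    -1.   ] q [-0.713  0.735  0.663  1.863 -0.637  0.765 -0.981] F [0.79  0.423 4.642] T [-0.118 -0.052  0.127] w 0.201
```

send_rows([
  [1,0,0,0,1.5],
  [1,0,0,0,3],
  [1,0,0,0,4.5],
  [1,0,0,0,6],
  [1,0,0,0,7.5],
  [1,0,0,0,9],
  [1,0,0,0,10],
  [1,0,0,0,10],
  [1,0,0,0,10],
  [1,0,0,0,10],
])

```text
time: 6.45
position: [548.1, 143.9, 133.1]
ee_rot: [3.135, 0.189, 0.004]
wrist_force: [-0.2, 1.4, 7.7]
width: 0.199
```

Run:
```python
from h import *
st()
```

```text
t 6.45 p [548.1 143.9 133.1] yaw_y -1.45 z [ 0.002 -0.001 -1.   ] q [-0.74   0.75   0.71   1.862 -0.677  0.785 -1.113] F [-0.228  1.404  7.684] T [-0.031 -0.269  1.643] w 0.199
```

Torque rose from 0.13 to 1.64 N m, so clockwise is the stopped way. I'll turn counter-clockwise.

send_rows([
  [1,0,0,0,-5],
  [1,0,0,0,-10],
  [1,0,0,0,-16],
  [1,0,0,0,-22],
  [1,0,0,0,-28],
  [1,0,0,0,-34],
  [1,0,0,0,-40],
  [1,0,0,0,-46],
  [1,0,0,0,-50],
  [1,0,0,0,-50],
])

```text
time: 7.7
position: [547.2, 143.4, 132.8]
ee_rot: [-2.767, -1.488, -0.001]
wrist_force: [-1.0, 0.4, 7.0]
width: 0.199
```

Run:
```python
from h import *
st()
```

```text
t 7.7 p [547.2 143.4 132.8] yaw_y -0.584 z [ 0.001  0.001 -1.   ] q [-0.601  0.685  0.467  1.86  -0.456  0.704 -0.455] F [-1.031  0.416  6.99 ] T [-0.08   0.161  0.095] w 0.199
```

It turns freely: 0.52 rad past the start with only 0.1 N m. I'll carry on.

send_rows([
  [1,0,0,0,-7],
  [1,0,0,0,-14],
  [1,0,0,0,-21],
  [1,0,0,0,-28],
  [1,0,0,0,-35],
  [1,0,0,0,-42],
  [1,0,0,0,-49],
  [1,0,0,0,-56],
  [1,0,0,0,-62],
  [1,0,0,0,-62],
])

```text
time: 8.95
position: [546.5, 143.3, 132.8]
ee_rot: [-1.605, -2.7, 0.0]
wrist_force: [-2.6, -0.3, 8.5]
width: 0.205
```

Run:
```python
from h import *
st()
from bench import get_image
import cv2
cv2.imwrite('pics/t2.png',cv2.resize(get_image('scene')['pixels'][170:330,180:380,::-1],None,fx=3.75,fy=3.75))
cv2.imwrite('pics/w2.png',get_image('wrist')['pixels'][:,:,::-1])
```

```text
t 8.95 p [546.5 143.3 132.8] yaw_y 0.498 z [-0.001  0.    -1.   ] q [-0.408  0.642  0.157  1.855 -0.155  0.657  0.341] F [-2.578 -0.27   8.481] T [-0.071  0.417  0.084] w 0.205
```

View pics/w2.png

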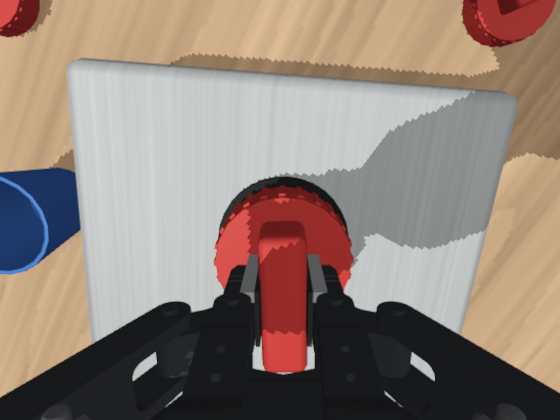

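The wrist view shows the bar at (283,300), still square between the pads, and the cap has turned with the tool by about 1.6 rad. Next, a gentle test lift of 8 mm.

send_rows([
  [1,0,0,-0.001,0],
  [1,0,0,-0.002,0],
  [1,0,0,-0.003,0],
  [1,0,0,-0.004,0],
  [1,0,0,-0.005,0],
  [1,0,0,-0.006,0],
  [1,0,0,-0.007,0],
  [1,0,0,-0.008,0],
  [1,0,0,-0.008,0],
  [1,0,0,-0.008,0],
], squeeze=70)

```text
time: 10.3
position: [546.6, 143.5, 140.3]
ee_rot: [-1.603, -2.701, 0.0]
wrist_force: [-2.0, 0.5, -1.6]
width: 0.2
```

Run:
```python
from h import *
st()
```

```text
t 10.3 p [546.6 143.5 140.3] yaw_y 0.499 z [-0.001  0.    -1.   ] q [-0.411  0.631  0.161  1.849 -0.153  0.673  0.339] F [-2.012  0.519 -1.569] T [0.014 0.474 0.059] w 0.2
```

The wrist now carries just the cap's weight (-1.6 N), so it's free. Lifting.

send_rows([
  [1,0,0,-0.006,0],
  [1,0,0,-0.015,0],
  [1,0,0,-0.025,0],
  [1,0,0,-0.035,0],
  [1,0,0,-0.045,0],
  [1,0,0,-0.055,0],
  [1,0,0,-0.065,0],
  [1,0,0,-0.072,0],
  [1,0,0,-0.076,0],
  [1,0,0,-0.076,0],
])

```text
time: 11.55
position: [547.0, 143.5, 216.4]
ee_rot: [1.603, 2.701, 0.0]
wrist_force: [-0.1, 0.0, -1.0]
width: 0.198
```

Run:
```python
from h import *
st()
from bench import get_image
import cv2
a=get_image('scene')['pixels'][:,:,::-1]; cv2.imwrite('pics/s3.png',a)
cv2.imwrite('pics/w3.png',get_image('wrist')['pixels'][:,:,::-1])
```

```text
t 11.55 p [547.  143.5 216.4] yaw_y 0.499 z [ 0.  0. -1.] q [-0.43   0.53   0.188  1.779 -0.127  0.844  0.316] F [-0.09   0.044 -0.962] T [-0.011  0.024 -0.023] w 0.198
```

View pics/s3.png

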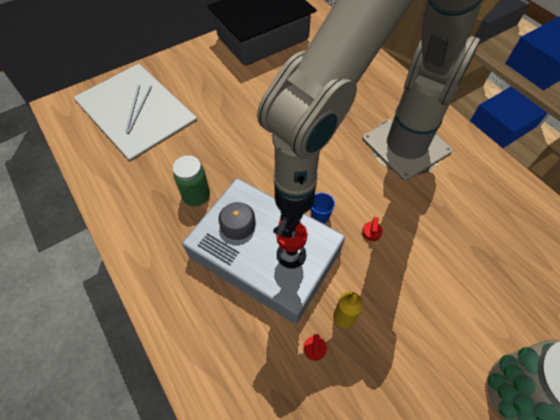

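View pics/w3.png

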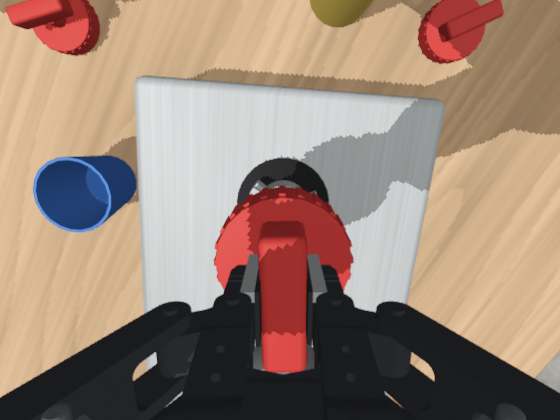

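The scene view has the cap in the gripper at (292,236), above the bare neck at (291,256). The jar (191,181), cup (321,207) and bottle (348,310) haven't moved. In the wrist view the bar sits square between the pads at (283,300), with the open neck behind it at (283,180). I'll settle briefly and hand in.

send_rows([
  [1,0,0,0,0],
  [1,0,0,0,0],
  [1,0,0,0,0],
  [1,0,0,0,0],
  [1,0,0,0,0],
  [1,0,0,0,0],
  [1,0,0,0,0],
  [1,0,0,0,0],
  [1,0,0,0,0],
  [1,0,0,0,0],
])

```text
time: 12.9
position: [546.9, 143.5, 216.3]
ee_rot: [-1.604, -2.702, 0.0]
wrist_force: [-0.4, 0.4, -1.3]
width: 0.196
```

Run:
```python
from h import *
st()
from bench import manip
print(manip.finish_job())
```

```text
t 12.9 p [546.9 143.5 216.3] yaw_y 0.499 z [-0.  0. -1.] q [-0.43   0.53   0.188  1.779 -0.127  0.844  0.316] F [-0.422  0.417 -1.305] T [ 0.012  0.069 -0.009] w 0.196
the job is handed in; nothing more can be done
None
```

The cap is off and held upright in the gripper, about 83 mm above where it sat, and I handed the job in at 12.9 s. No verdict was reported.

- **Finding the way:** I gripped the largest cap by its bar and first turned it clockwise (seen from above). It met a stop within about 0.34 rad, where the torque rose from 0.13 to 1.64 N m. Counter-clockwise it turned freely at about 0.1 N m, so I took it to about 1.6 rad from its start while still down on the neck.
- **Lifting:** an 8 mm test lift showed only the cap's weight on the wrist, so I raised it straight up.
- **Last checks:** the tool was vertical and still at z = 216 mm, which puts the bar's centre at about 234 mm. The wrist force was about -1.3 N (the cap's weight), and the gripper opening of 0.196 (about 17 mm) matches the 18 mm bar. In the final pictures the neck was bare and the cap was clear of everything. The jar, bottle and cup were where they started, judged by eye from the pictures. No check failed or disagreed.

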